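# Potted cacti back onto their saucers on the hall sideboard

### The arm

A 7-joint arm with a two-finger parallel gripper is mounted at the origin on the work surface. World frame = base frame: x ahead of the robot, y to its left, z up, the work surface at z = 0. Lengths are in mm, angles in rad, forces in N, time in s.
With the tool pointing down it reaches from about 350 to 900 mm from the base axis. Payload 7.2 kg.
Tool frame: the origin (TCP) lies at the very end of the fingers, on their centre line; the grasp point (between the pads) lies 19 mm behind it (ctrl.tcp_to_grasp is the distance from the TCP to the grasp point, in mm); z points along the fingers, y is the line along which they close (so a half turn about z gives the same grasp; the last joint's range is limited). The gripper opens to 88 mm and grips with 3 to 60 N. Pads are 20 mm wide; open, the fingers measure 115 mm over their backs; the gripper's body (75 mm by 178 mm) begins 61 mm behind the grasp point.
Start: joints at [-1.315, 0.411, -0.013, 1.596, 0.006, 1.134, -0.082], TCP at [198.867, 592.522, 198.553] pointing down, gripper open.
Joint ranges: [-2.95, 2.95], [-0.29, 1.99], [-1.47, 1.44], [0.14, 2.54], [-1.03, 4.17], [0.13, 1.85], [-2.86, 2.86]. Speed limits (rad/s): [2.39, 2.39, 3.01, 3.01, 3.14, 3.14, 3.14].

### API

Orientations are given as a unit quaternion [w, x, y, z].
In Python, from bench import monitor, optics, ctrl gives the robot as it stands. The module is installed in compiled form; this text tells all that it offers.
- The arm moves only by the tool send_rows, never from a script. Its argument "series" is a list of rows, each an object with "linear": the shift along the world's x, y, z in cm, a list of three; "twist": the turn, a rotation vector about the world's x, y, z in rad, a list of three; "hand": the finger opening in cm, from 0 to 8.78. In form: [{"linear": [dx, dy, dz], "twist": [rx, ry, rz], "hand": hand}, ...]. A call has 1 to 12 rows; each row is the pose to reach, as a shift and turn from the pose commanded when the call began; what a row does not reach only later rows make up. A row lasts 1/8 s, in which the tool goes at most 62.5 mm and 10.7 degrees, less where a joint would pass 70% of its speed; a pose out of reach is approached as far as the arm can. A call with a gripper value outside its range is refused whole. The fingers move at their own pace and stop on an object; the grip force is fixed at half the most. Time passes only in rows, so rows that repeat a pose let the fingers close. It gives the time, the measured TCP pose, the force, the opening and the grip force at its end, in the units of the state.
- monitor.sense(): the state, without advancing time (a new reading comes with each control period).
- optics.get_image(name): name is "side" or "top" or "wrist"; returns a dict with "pixels" (384x512x3 uint8, blue, green, red), "K" (3x3 intrinsics, pixels), "xyz" and "rotation" of the camera in the world. Camera axes: x right, y up, looking along -z (the intrinsics and any distortion apply to the point x, -y, -z); pixel columns grow to the right and rows downward; lengths in mm; the calibration is good to about 2 mm. A picture is of the moment at which its call begins. There is no depth.
- ctrl.finish_job(): hands the job in; it is judged then, once.
The state is a dict: "time_s": time; "qpos": joint angles; "joint_vel": joint speeds; "joint_efforts": joint torques, N m; "ee_pos": TCP position; "orientation": TCP orientation; "wrist_force": force on the tool from outside, world axes, zero at the start; "torque": the same for the moment, N m; "width": opening from 0.0 (shut) to 1.0 (fully open); "grip_force": force on a finger pad.
Only numpy, scipy, OpenCV 4.12 (cv2) and the standard library are available. Lean on these libraries where they do the work, as an engineer would, in place of code of your own. Each camera call takes 0.05 s, during which the arm holds its last target. There are 200 camera calls.

### The job

The four potted plants have been watered and drained on the dark placemat; put each one back on the saucer that matches its pot in shape and size, standing flat and centred on the saucer's floor, with the square pots lined up with the edges of their square saucers. Keep the plants upright, set them down gently, and leave the saucers, the watering can and the basket where they are.

Things in the scene. Friction and masses are not known exactly. Their poses are not given: they have to be found in the camera images.
- large_round_plant: round terracotta pot 62 mm high, diameter 66 mm at the rim and 48 mm at the foot, holding a green ribbed barrel cactus, top 90 mm above the foot, about 300 g. Top 15 mm of the pot: straight rim band to grip; tapers below. Origin: centre of the foot's underside, z up. Starts on the dark round placemat (3 mm thick), centres 125 mm or more apart.
- small_round_plant: round terracotta pot 48 mm high, diameter 50 mm at the rim and 38 mm at the foot, holding a grafted cactus (red ball on a green stem), top 83 mm above the foot, about 150 g. Top 15 mm of the pot: straight rim band to grip; tapers below. Origin: centre of the foot's underside, z up. Starts on the dark round placemat (3 mm thick), centres 125 mm or more apart.
- large_square_plant: square terracotta pot 62 mm high, 64 x 64 mm at the rim and 48 x 48 mm at the foot, holding a green rosette of pointed leaves (about 55 mm across), top 86 mm above the foot, about 320 g. Top 15 mm of the pot: straight rim band to grip; tapers below. Origin: centre of the foot's underside, z up, x, y square to the sides. Starts on the dark round placemat (3 mm thick), centres 125 mm or more apart.
- small_square_plant: square terracotta pot 48 mm high, 48 x 48 mm at the rim and 37 x 37 mm at the foot, holding three little dark green cactus columns, top 81 mm above the foot, about 160 g. Top 15 mm of the pot: straight rim band to grip; tapers below. Origin: centre of the foot's underside, z up, x, y square to the sides. Starts on the dark round placemat (3 mm thick), centres 125 mm or more apart.
- large_round_saucer: round terracotta saucer, 86 mm across the rim, flat inner floor about 66 mm across, rim 14 mm high, floor 5 mm thick, empty, loose on the sideboard, 125 mm or more from the other saucers (centres). Origin: centre of its underside, z up. The pot's foot belongs flat on the floor, 5 mm above the origin.
- small_round_saucer: round terracotta saucer, 66 mm across the rim, flat inner floor about 52 mm across, rim 14 mm high, floor 5 mm thick, empty, loose on the sideboard, 125 mm or more from the other saucers (centres). Origin: centre of its underside, z up. The pot's foot belongs flat on the floor, 5 mm above the origin.
- large_square_saucer: square terracotta saucer, 84 x 84 mm outside, inner floor 70 x 70 mm, rim 14 mm high, floor 5 mm thick, empty, loose on the sideboard, 125 mm or more from the other saucers (centres). Origin: centre of its underside, z up, x and y square to its sides. The pot's foot belongs flat on the floor, 5 mm above the origin.
- small_square_saucer: square terracotta saucer, 66 x 66 mm outside, inner floor 54 x 54 mm, rim 14 mm high, floor 5 mm thick, empty, loose on the sideboard, 125 mm or more from the other saucers (centres). Origin: centre of its underside, z up, x and y square to its sides. The pot's foot belongs flat on the floor, 5 mm above the origin.
- watering_can: small blue watering can, body 100 mm across and 92 mm high, handle to 115 mm at -x, spout reaching 136 mm out at +x and up to 128 mm; origin: centre of the underside. To be left alone.
- woven_basket: flared square straw-coloured woven basket, about 160 mm across the rim and 50 mm high; origin: centre of the underside. To be left alone.
Not all that is in view belongs to the job. What is shaped like the small_round_plant but purple is not meant.

How it is judged:
By the outcome, as a careful person would: the job done as asked, in the order asked, and still so for the second after the job is handed in, with the robot touching nothing.
It also fails if it takes over 115 s, if anything falls off the work surface, if the arm or the gripper's body presses on something with over 40 N, if the wrist force passes 120 N, or if a joint passes its speed limit or range.

## Working session

There is one attempt and no reset: what is moved stays moved. The work goes in short steps, Python scripts to look and compute and a tool call to move; the robot and the scene stay as the last step left them, time stands still between calls to the robot, and variables do not carry over. Pictures are saved under pics/ and viewed, at most 14 in all, crops included, and the job is handed in when it is done.

Besides the shell and the picture viewer there is one more tool, called after "Emit:" as a command line: name --argument value ..., lists and objects as JSON in quotes. send_rows: Moves the arm, as the interface text tells. Its arguments: {"type":"object","properties":{"series":{"type":"array"}},"required":["series"]}

```bash
mkdir -p pics; cat > h.py <<'E'
import numpy as np, cv2
from bench import monitor, optics, ctrl
def grab(n,f):
    im=optics.get_image(n); cv2.imwrite(f,im["pixels"]); 
    np.savez(f[:-4]+'.npz',**{k:np.array(v) for k,v in im.items()}); return im
def px2w(d,u,v,z):
    K=np.array(d["K"]); r=np.linalg.inv(K)@[u,v,1]; r=np.array(d["rotation"])@[r[0],-r[1],-r[2]]
    c=np.array(d["xyz"]); return c+r*(z-c[2])/r[2]
def w2px(d,p):
    q=np.array(d["rotation"]).T@(np.array(p)-d["xyz"]); q=np.array(d["K"])@[q[0],-q[1],-q[2]]; return q[:2]/q[2]
E
python3 - <<'E'
from h import *
for n in("top","side"):
    d=optics.get_image(n); print(n,d.keys(),d["K"],d["xyz"],d["rotation"])
    cv2.imwrite(f"pics/{n}0.png",cv2.resize(d["pixels"],(800,600),interpolation=cv2.INTER_CUBIC))
    np.savez(f"{n}0.npz",**{k:np.array(v) for k,v in d.items()})
print(monitor.sense())
E
```

```text
top dict_keys(['pixels', 'K', 'xyz', 'rotation']) [[497.14575646   0.         257.51388638]
 [  0.         497.14575646 193.56677924]
 [  0.           0.           1.        ]] [ 455.0523419    16.36055188 1506.88055288] [ 0.71616232  0.03710272 -0.03857976 -0.69587824]
side dict_keys(['pixels', 'K', 'xyz', 'rotation']) [[497.30511143   0.         260.84686286]
 [  0.         497.30511143 194.90639326]
 [  0.           0.           1.        ]] [ 127.52725482 1327.36412566 1013.69696516] [-0.14928105 -0.08454929  0.45630416  0.87312834]
{'time_s': 0.1, 'qpos': array([-1.3152277 ,  0.4117957 , -0.01272441,  1.59691296,  0.00561173,
        1.1343218 , -0.08219298]), 'joint_vel': array([-1.50918141e-03, -2.82689179e-03,  2.55107363e-05, -1.73120713e-03,
        1.40947361e-04,  2.60651724e-03,  4.99581110e-04]), 'joint_efforts': array([ 2.31532307e-03, -5.89098644e+01,  6.43468872e-01, -2.91718286e+01,
       -5.37971046e-02,  1.43657552e-02,  4.27904547e-05]), 'ee_pos': array([198.7225244 , 592.06699077, 197.82762867]), 'orientation': array([-6.10810855e-05,  1.61154780e-01,  9.86928896e-01, -6.98372549e-04]), 'wrist_force': array([-0.63879469,  0.51444659,  0.19547824]), 'torque': array([ 0.01712908, -0.02943376,  0.02333695]), 'grip_force': 0.0, 'width': 0.9970913516249253}
```

```bash
python3 - <<'E'
s=open('h.py').read()
s=s.replace("def grab","from scipy.spatial.transform import Rotation as R\ndef RM(d): return R.from_quat(np.array(d['rotation']),scalar_first=True).as_matrix()\ndef grab").replace('np.array(d["rotation"])','RM(d)')
open('h.py','w').write(s)
E
python3 -c "
from h import *
d=np.load('top0.npz');print(px2w(d,256,192,0),RM(d))"
```

```text
[621.73117184  20.27809493   0.        ] [[ 2.85301568e-02  9.93860719e-01 -1.06896686e-01]
 [-9.99586374e-01  2.87537286e-02  5.50488515e-04]
 [ 3.62078721e-03  1.06836765e-01  9.94269981e-01]]
```

View pics/top0.png

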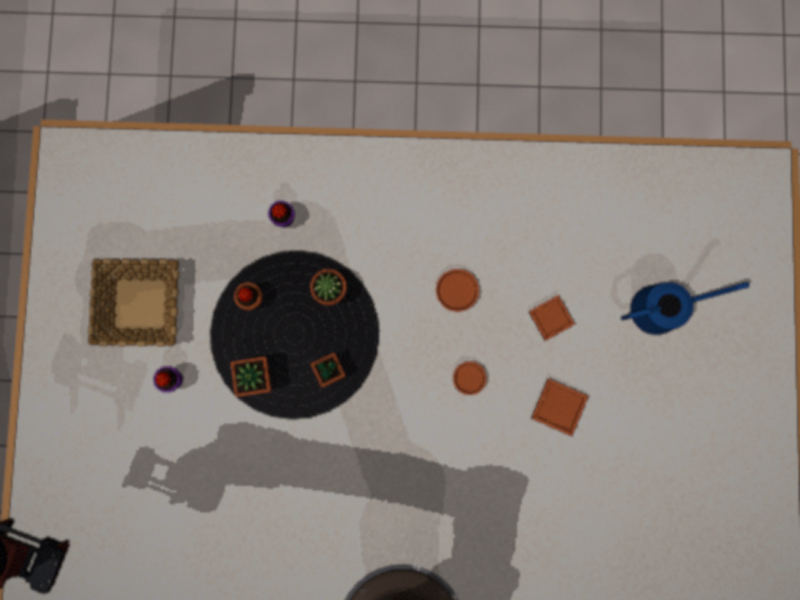

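View pics/side0.png

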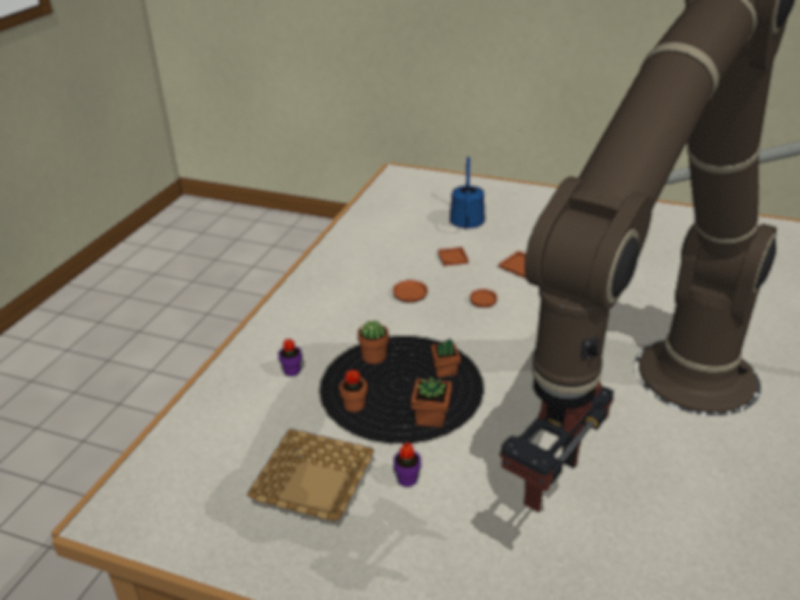

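The top view shows terracotta plants on the mat: small round (247,294), large round (328,287), large square (251,377), small square (328,370). Lookalikes for small_round_plant are the purple pots at (282,213) and (168,379), which are not meant. Saucers: large round (458,290), small round (470,378), small square (552,318), large square (560,406).

```bash
python3 - <<'E'
from h import *
p=np.load('top0.npz')['pixels']
def crop(x,y,w,h,s,f): cv2.imwrite(f,cv2.resize(p[y:y+h,x:x+w],None,fx=s,fy=s,interpolation=cv2.INTER_CUBIC))
crop(140,165,90,95,6,'pics/plants.png'); crop(270,160,120,125,4.8 and 4,'pics/sauc.png') if 0 else crop(272,165,112,118,5,'pics/sauc.png')
E
```

```text
(no output)
```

View pics/plants.png

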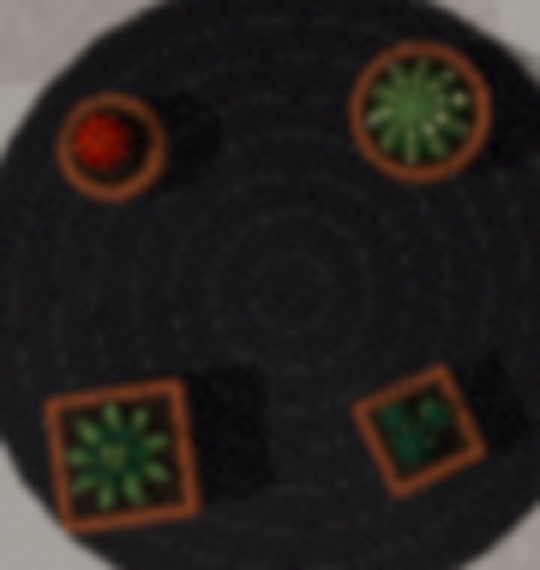

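View pics/sauc.png

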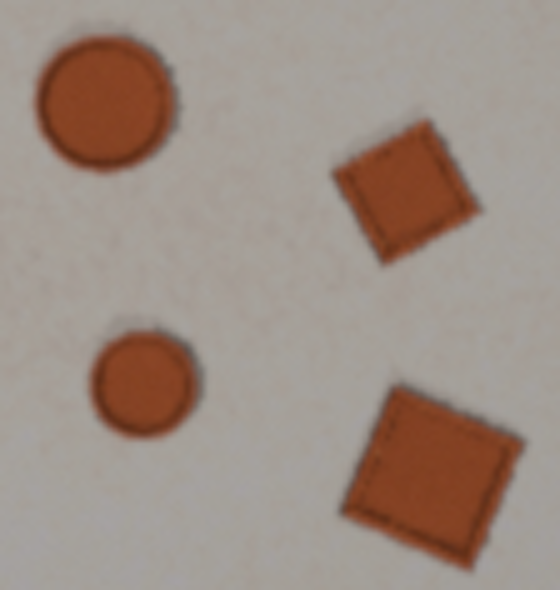

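The plants crop confirms terracotta rims: small round (112,146), large round (420,112), large square (122,455), small square (420,430). The saucers crop shows centres at large round (105,104), small round (145,385), small square (407,193), large square (433,477). I'll fit these by colour segmentation.

```bash
cat >> h.py <<'E'
def fit(d,u,v,z,sq,r=26,s=6):
    """outline of the terracotta thing near pixel u,v at height z -> centre, size, angle(deg, mod 90)"""
    x0,y0=int(u)-r,int(v)-r; c=d["pixels"][max(y0,0):y0+2*r,max(x0,0):x0+2*r]; x0=max(x0,0);y0=max(y0,0)
    c=cv2.resize(c,None,fx=s,fy=s,interpolation=cv2.INTER_CUBIC).astype(np.float32)
    m=((c[...,2]-c[...,0])>0.5*np.percentile(c[...,2]-c[...,0],97)).astype(np.uint8)
    cs,_=cv2.findContours(m,cv2.RETR_EXTERNAL,cv2.CHAIN_APPROX_NONE)
    k=max(cs,key=cv2.contourArea)[:,0,:]
    w=np.array([px2w(d,(a+.5)/s-.5+x0,(b+.5)/s-.5+y0,z)[:2] for a,b in k],np.float32)
    hull=cv2.convexHull(w)
    if sq: c,sz,a=cv2.minAreaRect(hull); return np.round(c,1),np.round(sz,1),round(a%90,1)
    c,sz,a=cv2.fitEllipse(w); return np.round(c,1),np.round(sz,1),0
E
python3 - <<'E'
from h import *
d=dict(np.load('top0.npz'))
for n,u,v,z,sq in [("LRp",210,183.7,65,0),("SRp",158.7,189.3,51,0),("LSp",160.3,240.8,65,1),("SSp",210,236.7,51,1),
 ("LRs",293,185.8,14,0),("SRs",301,242,14,0),("LSs",358.6,260.4,14,1),("SSs",353.4,203.6,14,1)]:
    print(n,fit(d,u,v,z,sq))
print(R.from_quat(monitor.sense()["orientation"],scalar_first=True).as_matrix())
E
```

```text
LRp (array([636.5, 156.4]), array([69.2, 69.7]), 0)
SRp (array([616.2, 308.6]), array([52.3, 53.6]), 0)
LSp (array([465.3, 293.3]), array([68.5, 69.3]), 10.7)
SSp (array([482.1, 152.4]), array([52.6, 53. ]), 27.0)
LRs (array([643.9, -89.1]), array([82.4, 83.1]), 0)
SRs (array([ 474.8, -116. ]), array([63.2, 63.5]), 0)
LSs (array([ 424.4, -289.4]), array([84.1, 83.8]), 67.8)
SSs (array([ 595.3, -272.2]), array([65.6, 66.5]), 30.5)
[[-9.48058267e-01  3.18096532e-01 -3.45657525e-04]
 [ 3.18096703e-01  9.48057299e-01 -1.35880108e-03]
 [-1.04526772e-04 -1.39817512e-03 -9.99999017e-01]]
```

Emit:
send_rows --series '[{"linear":[26.64,-29.92,-5.5],"twist":[0,0,-1.061],"hand":8.78},{"linear":[26.64,-29.92,-5.5],"twist":[0,0,-1.061],"hand":8.78},{"linear":[26.64,-29.92,-5.5],"twist":[0,0,-1.061],"hand":8.78},{"linear":[26.64,-29.92,-5.5],"twist":[0,0,-1.061],"hand":8.78},{"linear":[26.64,-29.92,-5.5],"twist":[0,0,-1.061],"hand":8.78},{"linear":[26.64,-29.92,-5.5],"twist":[0,0,-1.061],"hand":8.78},{"linear":[26.64,-29.92,-5.5],"twist":[0,0,-1.061],"hand":8.78},{"linear":[26.64,-29.92,-5.5],"twist":[0,0,-1.061],"hand":8.78},{"linear":[26.64,-29.92,-5.5],"twist":[0,0,-1.061],"hand":8.78}]'

```text
time_s: 1.23
ee_pos: [464.5, 294.2, 143.4]
orientation: [-0.0, 0.638, 0.77, -0.0]
wrist_force: [-0.3, 0.2, 0.1]
width: 1.002
grip_force: 0.0
```

```bash
python3 - <<'E'
from h import *
s=monitor.sense();M=R.from_quat(s["orientation"],scalar_first=True).as_matrix()
print(s["time_s"],s["ee_pos"],np.degrees(np.arctan2(M[1,1],M[0,1])),M[2])
d=grab("wrist","pics/w0.png"); print(d["xyz"])
# expected rim corners at z=65
from math import *
a=radians(10.7);e=np.array([cos(a),sin(a)]);f=np.array([-sin(a),cos(a)])
for i,j in((1,1),(1,-1),(-1,-1),(-1,1)):print(w2px(d,[*(np.array([465.3,293.3])+32*(i*e+j*f)),65]))
E
```

```text
1.225 [464.49431336 294.20675574 143.38126863] 10.71090093333925 [ 4.09713379e-04 -6.51955851e-04 -9.99999704e-01]
[452.14117226 366.16572859 330.59716275]
[293.77293319 154.17226593]
[291.56827049 223.46430175]
[221.85149462 223.43301101]
[219.62334098 154.14215243]
```

View pics/w0.png

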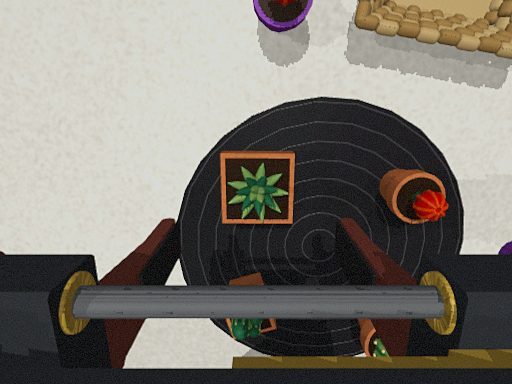

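The wrist view shows the large square pot with rim corners at (220,153), (294,153), (294,224) and (222,223), matching the predicted ones to about a pixel.

Emit:
send_rows --series '[{"linear":[0,0,-3],"twist":[0,0,0],"hand":8.78},{"linear":[0,0,-6],"twist":[0,0,0],"hand":8.78},{"linear":[0,0,-8.5],"twist":[0,0,0],"hand":8.78},{"linear":[0,0,-10],"twist":[0,0,0],"hand":8.78},{"linear":[0,0,-10.5],"twist":[0,0,0],"hand":8.78},{"linear":[0,0,-10.5],"twist":[0,0,0],"hand":8.78},{"linear":[0,0,-10.5],"twist":[0,0,0],"hand":5.5},{"linear":[0,0,-10.5],"twist":[0,0,0],"hand":5.5},{"linear":[0,0,-10.5],"twist":[0,0,0],"hand":5.5},{"linear":[0,0,-10.5],"twist":[0,0,0],"hand":5.5},{"linear":[0,0,-10.5],"twist":[0,0,0],"hand":5.5}]'

```text
time_s: 2.65
ee_pos: [465.2, 293.4, 38.9]
orientation: [-0.0, 0.638, 0.77, 0.0]
wrist_force: [-2.5, -0.6, 6.3]
width: 0.716
grip_force: 30.0
```

Emit:
send_rows --series '[{"linear":[0,0,1],"twist":[0,0,0],"hand":5.5},{"linear":[0,0,4],"twist":[0,0,0],"hand":5.5},{"linear":[0,0,8],"twist":[0,0,0],"hand":5.5},{"linear":[0,0,12],"twist":[0,0,0],"hand":5.5},{"linear":[0,-3,13],"twist":[0,0,0],"hand":5.5},{"linear":[-0.5,-7,13],"twist":[0,0,-0.07],"hand":5.5},{"linear":[-0.8,-12,13],"twist":[0,0,-0.12],"hand":5.5},{"linear":[-1.2,-17,13],"twist":[0,0,-0.17],"hand":5.5},{"linear":[-1.5,-22,13],"twist":[0,0,-0.22],"hand":5.5},{"linear":[-1.9,-27,13],"twist":[0,0,-0.27],"hand":5.5},{"linear":[-2.2,-32,13],"twist":[0,0,-0.32],"hand":5.5},{"linear":[-2.6,-37,13],"twist":[0,0,-0.37],"hand":5.5}]'

```text
time_s: 4.15
ee_pos: [438.9, -78.3, 168.9]
orientation: [0.0, 0.77, 0.639, 0.0]
wrist_force: [0.8, 0.2, -3.2]
width: 0.717
grip_force: 30.0
```

Emit:
send_rows --series '[{"linear":[-0.4,-5,0],"twist":[0,0,-0.05],"hand":5.5},{"linear":[-0.7,-10,0],"twist":[0,0,-0.1],"hand":5.5},{"linear":[-1.1,-15,0],"twist":[0,0,-0.16],"hand":5.5},{"linear":[-1.4,-19,-1],"twist":[0,0,-0.204],"hand":5.5},{"linear":[-1.5,-21.3,-4],"twist":[0,0,-0.204],"hand":5.5},{"linear":[-1.5,-21.3,-7],"twist":[0,0,-0.204],"hand":5.5},{"linear":[-1.5,-21.3,-10],"twist":[0,0,-0.204],"hand":5.5},{"linear":[-1.5,-21.3,-11],"twist":[0,0,-0.204],"hand":5.5},{"linear":[-1.5,-21.3,-11],"twist":[0,0,-0.204],"hand":5.5}]'

```text
time_s: 5.28
ee_pos: [424.1, -289.7, 58.6]
orientation: [-0.0, 0.83, 0.557, -0.0]
wrist_force: [-0.2, 0.2, -2.6]
width: 0.72
grip_force: 30.0
```

```bash
cat > chk.py <<'E'
import sys
from h import *
s=monitor.sense();M=R.from_quat(s["orientation"],scalar_first=True).as_matrix()
print(s["time_s"],s["ee_pos"],"yaw",np.degrees(np.arctan2(M[1,1],M[0,1])),"F",s["wrist_force"],s["width"])
f=sys.argv[1]
for n in ("wrist","top"):
    d=grab(n,f"pics/{n}{f}.png")
E
python3 chk.py 1; python3 - <<'E'
from h import *
d=np.load('pics/wrist1.npz');print(w2px(d,[424.4,-289.4,14]),d["xyz"])
t=np.load('pics/top1.npz');p=t["pixels"][225:295,320:400];q=d["pixels"]
cv2.imwrite('pics/c1.png',np.hstack([q,cv2.resize(p,(439,384),interpolation=cv2.INTER_CUBIC)])[:, :800] if 0 else np.hstack([cv2.resize(q,(420,315)),cv2.resize(p,(360,315),interpolation=cv2.INTER_CUBIC)]))
E
```

```text
5.275 [ 424.07908942 -289.68319059   58.62446575] yaw -22.234373692426725 F [-0.19818275  0.17712351 -2.56225332] 0.7199657174106029
[256.54740222 200.36350747] [ 452.83778092 -221.8721857   245.81538881]
```

View pics/c1.png

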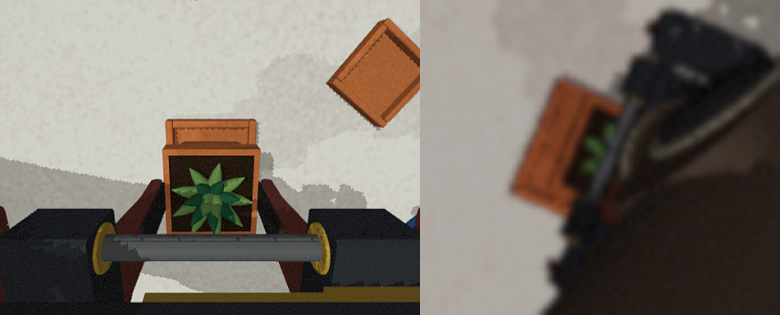

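The wrist view shows the pot rim (163–260 across) centred over and parallel to the saucer's far edge (165–258, row 120). I'll check the depth direction numerically.

```bash
python3 - <<'E'
from h import *
d=np.load('pics/wrist1.npz')
def cor(c,a,h,z):
    a=np.radians(a);e=np.array([np.cos(a),np.sin(a)]);f=np.array([-e[1],e[0]])
    return [w2px(d,[*(np.array(c)+h*(i*e+j*f)),z]).round(1) for i,j in((1,1),(1,-1),(-1,-1),(-1,1))]
print("saucer",cor([424.4,-289.4],-22.2,42,14)); print("rim",cor([424.1,-289.7],-22.2,32,82))
p=d["pixels"].astype(int)
print([(r,(p[r,256,2]-p[r,256,0])) for r in range(138,200,2)])
E
```

```text
saucer [array([312.6, 146.8]), array([307.8, 249.2]), array([205.4, 249.2]), array([200.4, 146.9])]
rim [array([314.4, 182.7]), array([309.3, 285.9]), array([202.7, 285.9]), array([197.2, 182.7])]
[(138, np.int64(11)), (140, np.int64(13)), (142, np.int64(12)), (144, np.int64(18)), (146, np.int64(86)), (148, np.int64(129)), (150, np.int64(122)), (152, np.int64(119)), (154, np.int64(117)), (156, np.int64(111)), (158, np.int64(123)), (160, np.int64(116)), (162, np.int64(108)), (164, np.int64(116)), (166, np.int64(116)), (168, np.int64(115)), (170, np.int64(114)), (172, np.int64(90)), (174, np.int64(80)), (176, np.int64(76)), (178, np.int64(83)), (180, np.int64(63)), (182, np.int64(107)), (184, np.int64(124)), (186, np.int64(114)), (188, np.int64(130)), (190, np.int64(3)), (192, np.int64(14)), (194, np.int64(27)), (196, np.int64(15)), (198, np.int64(17))]
```

Emit:
send_rows --series '[{"linear":[0,0,-0.6],"twist":[0,0,0],"hand":5.5},{"linear":[0,0,-1.2],"twist":[0,0,0],"hand":5.5},{"linear":[0,0,-1.5],"twist":[0,0,0],"hand":5.5},{"linear":[0,0,-1.65],"twist":[0,0,0],"hand":5.5},{"linear":[0,0,-1.75],"twist":[0,0,0],"hand":5.5},{"linear":[0,0,-1.8],"twist":[0,0,0],"hand":5.5},{"linear":[0,0,-1.8],"twist":[0,0,0],"hand":5.5},{"linear":[0,0,-1.8],"twist":[0,0,0],"hand":5.5}]'

```text
time_s: 6.38
ee_pos: [424.2, -289.8, 40.9]
orientation: [0.0, 0.83, 0.557, 0.0]
wrist_force: [-2.4, 1.1, 5.3]
width: 0.72
grip_force: 30.0
```

Emit:
send_rows --series '[{"linear":[0,0,0],"twist":[0,0,0],"hand":7.5},{"linear":[0,0,0],"twist":[0,0,0],"hand":8.78},{"linear":[0,0,0],"twist":[0,0,0],"hand":8.78},{"linear":[0,0,1.5],"twist":[0,0,0],"hand":8.78},{"linear":[0,0,5],"twist":[0,0,0],"hand":8.78},{"linear":[0,0,9],"twist":[0,0,0],"hand":8.78},{"linear":[2,4,10],"twist":[0,0,0.1],"hand":8.78},{"linear":[4,8.5,10],"twist":[0,0,0.2],"hand":8.78},{"linear":[6.5,13.5,10],"twist":[0,0,0.3],"hand":8.78},{"linear":[9,18.5,10],"twist":[0,0,0.4],"hand":8.78},{"linear":[11.5,24,10],"twist":[0,0,0.5],"hand":8.78},{"linear":[14,29,10],"twist":[0,0,0.527],"hand":8.78}]'

```text
time_s: 7.88
ee_pos: [565.2, 2.2, 141.8]
orientation: [0.0, 0.656, 0.755, 0.001]
wrist_force: [1.3, -1.1, -0.6]
width: 1.001
grip_force: 0.0
```

Emit:
send_rows --series '[{"linear":[2.5,5,0],"twist":[0,0,0],"hand":8.78},{"linear":[4.5,10,0],"twist":[0,0,0],"hand":8.78},{"linear":[6.5,14,0],"twist":[0,0,0],"hand":8.78},{"linear":[7.22,15.61,0],"twist":[0,0,0],"hand":8.78},{"linear":[7.22,15.61,0],"twist":[0,0,0],"hand":8.78}]'

```text
time_s: 8.5
ee_pos: [636.4, 156.7, 140.8]
orientation: [0.0, 0.656, 0.755, -0.0]
wrist_force: [-0.1, -0.0, -0.3]
width: 1.0
grip_force: 0.0
```

```bash
python3 chk.py 2; python3 - <<'E'
from h import *
t=dict(np.load('pics/top2.npz'))
print("LSp on saucer: saucer fit (may include rim)",fit(t,358.6,260.4,14,1))
d=dict(np.load('pics/wrist2.npz')); u,v=w2px(d,[636.5,156.4,65]); print(u,v)
print(fit(d,u,v,65,0,r=52,s=4))
p=t["pixels"][235:290,325:395]; q=d["pixels"]
cv2.imwrite('pics/c2.png',np.hstack([cv2.resize(q,(420,315)),cv2.resize(p,(380,315),interpolation=cv2.INTER_CUBIC)]))
E
```

```text
8.5 [636.41508505 156.70540701 140.75174386] yaw 8.036080453279808 F [-0.12182815 -0.03158568 -0.34180718] 0.9999966739981346
LSp on saucer: saucer fit (may include rim) (array([ 423.6, -290. ]), array([87.3, 84. ]), 67.0)
255.96799848476672 189.81143410105972
(array([636.7, 158. ]), array([65.6, 67.9]), 0)
```

View pics/c2.png

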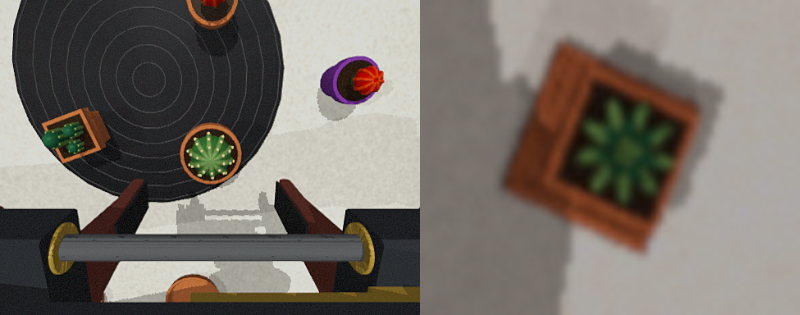

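The wrist crop shows the large round pot centred between the fingers (211,153). The top crop shows the large square pot seated parallel inside its saucer.

Emit:
send_rows --series '[{"linear":[0,0,-3],"twist":[0,0,0],"hand":8.78},{"linear":[0,0,-6],"twist":[0,0,0],"hand":8.78},{"linear":[0,0,-8.5],"twist":[0,0,0],"hand":8.78},{"linear":[0,0,-9.8],"twist":[0,0,0],"hand":8.78},{"linear":[0,0,-10.2],"twist":[0,0,0],"hand":8.78},{"linear":[0,0,-10.2],"twist":[0,0,0],"hand":8.78},{"linear":[0,0,-10.2],"twist":[0,0,0],"hand":5.5},{"linear":[0,0,-10.2],"twist":[0,0,0],"hand":5.5},{"linear":[0,0,-10.2],"twist":[0,0,0],"hand":5.5},{"linear":[0,0,-10.2],"twist":[0,0,0],"hand":5.5},{"linear":[0,0,-10.2],"twist":[0,0,0],"hand":5.5}]'

```text
time_s: 9.98
ee_pos: [636.5, 156.5, 38.9]
orientation: [-0.0, 0.656, 0.755, 0.0]
wrist_force: [-1.7, -0.6, 5.0]
width: 0.728
grip_force: 30.0
```

Emit:
send_rows --series '[{"linear":[0,0,1],"twist":[0,0,0],"hand":5.5},{"linear":[0,0,4],"twist":[0,0,0],"hand":5.5},{"linear":[0,0,8],"twist":[0,0,0],"hand":5.5},{"linear":[0,-1,10],"twist":[0,0,0],"hand":5.5},{"linear":[0.1,-4,10],"twist":[0,0,0],"hand":5.5},{"linear":[0.2,-8.5,10],"twist":[0,0,0],"hand":5.5},{"linear":[0.4,-13,10],"twist":[0,0,0],"hand":5.5},{"linear":[0.5,-17.5,10],"twist":[0,0,0],"hand":5.5},{"linear":[0.7,-22,10],"twist":[0,0,0],"hand":5.5},{"linear":[0.75,-24.2,9],"twist":[0,0,0],"hand":5.5},{"linear":[0.75,-24.55,6],"twist":[0,0,0],"hand":5.5},{"linear":[0.75,-24.55,3.5],"twist":[0,0,0],"hand":5.5}]'

```text
time_s: 11.48
ee_pos: [642.9, -90.8, 72.2]
orientation: [-0.0, 0.657, 0.754, -0.001]
wrist_force: [-0.2, 0.9, -2.0]
width: 0.73
grip_force: 30.0
```

Emit:
send_rows --series '[{"linear":[0,0,-1],"twist":[0,0,0],"hand":5.5},{"linear":[0,0,-1.5],"twist":[0,0,0],"hand":5.5},{"linear":[0,0,-1.5],"twist":[0,0,0],"hand":5.5}]'

```text
time_s: 11.85
ee_pos: [644.2, -89.2, 58.9]
orientation: [0.0, 0.656, 0.755, 0.0]
wrist_force: [-0.4, 0.3, -2.0]
width: 0.733
grip_force: 30.0
```

```bash
python3 chk.py 3; cat > ring.py <<'E'
import sys
from h import *
# overlay expected saucer rim and pot rim circles on wrist picture
f,cx,cy,rs,rp,zr,px,py=sys.argv[1],*map(float,sys.argv[2:])
d=np.load(f'pics/wrist{f}.npz'); q=cv2.resize(d["pixels"],None,fx=3,fy=3,interpolation=cv2.INTER_CUBIC)
for (x,y,r,z,c) in((cx,cy,rs,14,(255,255,0)),(px,py,rp,zr,(255,0,255))):
    a=np.linspace(0,2*np.pi,120); pts=np.array([w2px(d,[x+r*np.cos(t),y+r*np.sin(t),z]) for t in a])
    cv2.polylines(q,[(((pts+.5)*3-.5)).astype(int)],True,c,1)
cv2.imwrite(f'pics/ov{f}.png',q[330:900,368:1168])
E
python3 ring.py 3 643.9 -89.1 43 33 81 643.9 -89.1
```

```text
11.85 [644.21371345 -89.18936796  58.94092937] yaw 7.971300214374634 F [-0.39834439  0.25529387 -2.02298749] 0.7327528296393349
```

View pics/ov3.png

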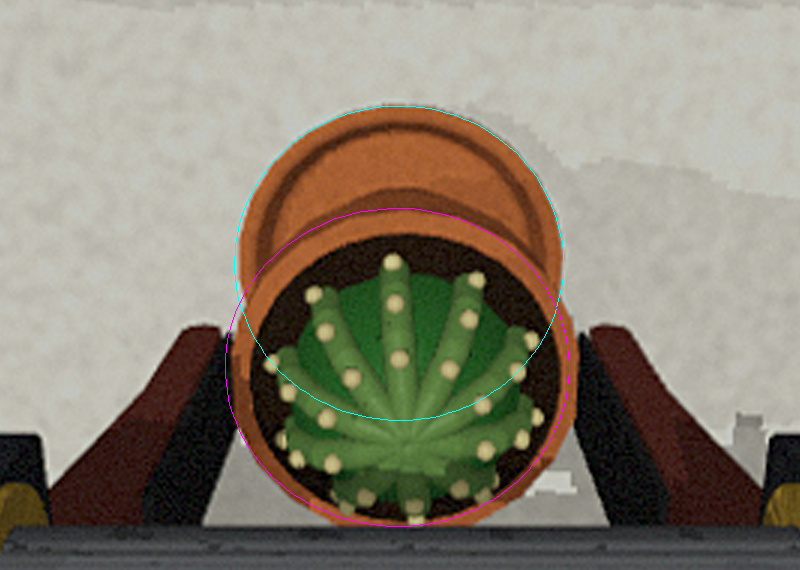

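The overlay shows the saucer rim on its predicted circle (235–565 across, top 105). The pot rim sits about 5 px (1 mm) right of its circle and within 1 px at the top. I'll nudge slightly left while lowering.

Emit:
send_rows --series '[{"linear":[-0.04,0,-0.6],"twist":[0,0,0],"hand":5.5},{"linear":[-0.04,0,-1.2],"twist":[0,0,0],"hand":5.5},{"linear":[-0.04,0,-1.5],"twist":[0,0,0],"hand":5.5},{"linear":[-0.04,0,-1.65],"twist":[0,0,0],"hand":5.5},{"linear":[-0.04,0,-1.75],"twist":[0,0,0],"hand":5.5},{"linear":[-0.04,0,-1.8],"twist":[0,0,0],"hand":5.5},{"linear":[-0.04,0,-1.8],"twist":[0,0,0],"hand":5.5},{"linear":[-0.04,0,-1.8],"twist":[0,0,0],"hand":5.5}]'

```text
time_s: 12.95
ee_pos: [643.6, -89.2, 41.0]
orientation: [0.0, 0.656, 0.754, 0.0]
wrist_force: [-2.9, 0.6, 4.2]
width: 0.731
grip_force: 30.0
```

Emit:
send_rows --series '[{"linear":[0,0,0],"twist":[0,0,0],"hand":7.5},{"linear":[0,0,0],"twist":[0,0,0],"hand":8.78},{"linear":[0,0,0],"twist":[0,0,0],"hand":8.78},{"linear":[0,0,1.5],"twist":[0,0,0],"hand":8.78},{"linear":[0,0,5],"twist":[0,0,0],"hand":8.78},{"linear":[0,0,9],"twist":[0,0,0],"hand":8.78},{"linear":[-3,4.5,10],"twist":[0,0,0.1],"hand":8.78},{"linear":[-6,9,10],"twist":[0,0,0.2],"hand":8.78},{"linear":[-9,13.5,10],"twist":[0,0,0.3],"hand":8.78},{"linear":[-12,18,10],"twist":[0,0,0.332],"hand":8.78},{"linear":[-15,22.5,10],"twist":[0,0,0.332],"hand":8.78},{"linear":[-16.15,24.15,9],"twist":[0,0,0.332],"hand":8.78}]'

```text
time_s: 14.45
ee_pos: [481.1, 155.7, 132.1]
orientation: [0.0, 0.521, 0.854, 0.002]
wrist_force: [0.7, 0.1, 0.3]
width: 0.997
grip_force: 0.0
```

Emit:
send_rows --series '[{"linear":[0,0,0],"twist":[0,0,0],"hand":8.78},{"linear":[0,0,0],"twist":[0,0,0],"hand":8.78}]'

```text
time_s: 14.7
ee_pos: [483.2, 151.4, 131.4]
orientation: [0.001, 0.523, 0.852, 0.0]
wrist_force: [-0.3, -0.4, 0.2]
width: 1.0
grip_force: 0.0
```

```bash
python3 chk.py 4; cat > sqo.py <<'E'
import sys
from h import *
# args: file, then groups x,y,angle,half,z
f=sys.argv[1]; d=np.load(f'pics/wrist{f}.npz'); q=cv2.resize(d["pixels"],None,fx=3,fy=3,interpolation=cv2.INTER_CUBIC)
for g,c in zip(sys.argv[2:],((255,255,0),(255,0,255))):
    x,y,a,h,z=map(float,g.split(',')); a=np.radians(a);e=np.array([np.cos(a),np.sin(a)]);n=np.array([-e[1],e[0]])
    pts=np.array([w2px(d,[*([x,y]+h*(i*e+j*n)),z]) for i,j in((1,1),(1,-1),(-1,-1),(-1,1))])
    cv2.polylines(q,[((pts+.5)*3-.5).astype(int)],True,c,1)
cv2.imwrite(f'pics/ov{f}.png',q[330:900,368:1168])
E
python3 sqo.py 4 482.1,152.4,27,24,51
```

```text
14.7 [483.15529882 151.39072421 131.40763839] yaw 26.911594977428884 F [-0.31801456 -0.38632473  0.20954229] 0.9997203149439315
```

View pics/ov4.png

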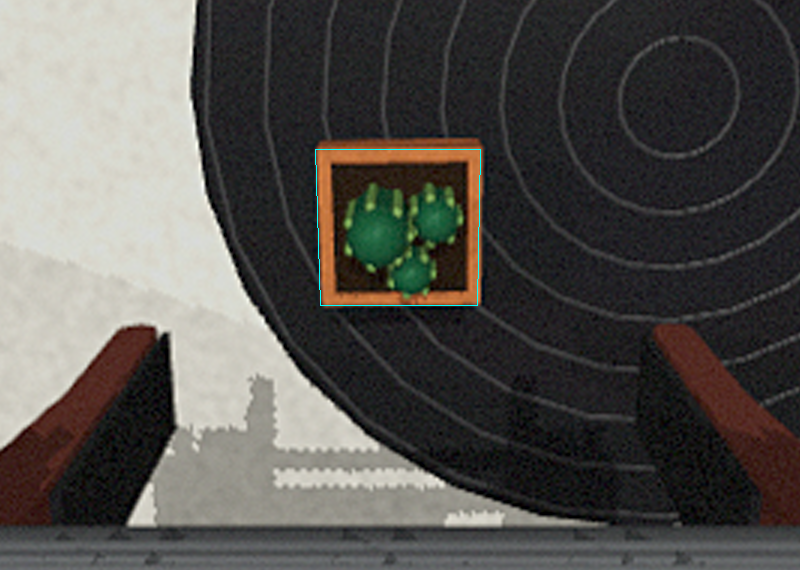

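The overlay rectangle matches the small square pot's rim, with corners at (317,149) and (480,304), square to the fingers.

Emit:
send_rows --series '[{"linear":[0,0,-3],"twist":[0,0,0],"hand":8.78},{"linear":[0,0,-6],"twist":[0,0,0],"hand":8.78},{"linear":[0,0,-8.7],"twist":[0,0,0],"hand":8.78},{"linear":[0,0,-10.2],"twist":[0,0,0],"hand":8.78},{"linear":[0,0,-10.6],"twist":[0,0,0],"hand":8.78},{"linear":[0,0,-10.6],"twist":[0,0,0],"hand":8.78},{"linear":[0,0,-10.6],"twist":[0,0,0],"hand":4.0},{"linear":[0,0,-10.6],"twist":[0,0,0],"hand":4.0},{"linear":[0,0,-10.6],"twist":[0,0,0],"hand":4.0},{"linear":[0,0,-10.6],"twist":[0,0,0],"hand":4.0},{"linear":[0,0,-10.6],"twist":[0,0,0],"hand":4.0},{"linear":[0,0,-10.6],"twist":[0,0,0],"hand":4.0}]'

```text
time_s: 16.3
ee_pos: [482.0, 152.4, 24.6]
orientation: [-0.0, 0.523, 0.853, 0.0]
wrist_force: [-0.1, 0.2, 2.6]
width: 0.534
grip_force: 30.0
```

Emit:
send_rows --series '[{"linear":[0,0,1],"twist":[0,0,0],"hand":4.0},{"linear":[0,0,4],"twist":[0,0,0],"hand":4.0},{"linear":[0,0,8],"twist":[0,0,0],"hand":4.0},{"linear":[0.3,-1,11],"twist":[0,0,0],"hand":4.0},{"linear":[1.2,-4.5,12],"twist":[0,0,0.061],"hand":4.0},{"linear":[2.4,-9,12],"twist":[0,0,0.061],"hand":4.0},{"linear":[3.7,-14,12],"twist":[0,0,0.061],"hand":4.0},{"linear":[5,-19,12],"twist":[0,0,0.061],"hand":4.0},{"linear":[6.4,-24,12],"twist":[0,0,0.061],"hand":4.0},{"linear":[7.7,-29,12],"twist":[0,0,0.061],"hand":4.0},{"linear":[9,-34,12],"twist":[0,0,0.061],"hand":4.0},{"linear":[10.3,-38.5,12],"twist":[0,0,0.061],"hand":4.0}]'

```text
time_s: 17.8
ee_pos: [585.1, -234.5, 145.1]
orientation: [0.0, 0.497, 0.868, -0.0]
wrist_force: [0.4, 0.2, -0.9]
width: 0.536
grip_force: 30.0
```

Emit:
send_rows --series '[{"linear":[0.9,-3.5,-1],"twist":[0,0,0],"hand":4.0},{"linear":[1.02,-3.96,-4],"twist":[0,0,0],"hand":4.0},{"linear":[1.02,-3.96,-7],"twist":[0,0,0],"hand":4.0},{"linear":[1.02,-3.96,-9.5],"twist":[0,0,0],"hand":4.0},{"linear":[1.02,-3.96,-10],"twist":[0,0,0],"hand":4.0},{"linear":[1.02,-3.96,-10],"twist":[0,0,0],"hand":4.0},{"linear":[1.02,-3.96,-10],"twist":[0,0,0],"hand":4.0}]'

```text
time_s: 18.68
ee_pos: [596.0, -272.6, 45.9]
orientation: [0.001, 0.496, 0.868, 0.0]
wrist_force: [-0.3, -1.3, -1.1]
width: 0.535
grip_force: 30.0
```

```bash
python3 chk.py 5; python3 sqo.py 5 595.3,-272.2,30.5,33,14 595.3,-272.2,30.5,24,67.8
```

```text
18.675 [ 596.04173559 -272.55487678   45.93757913] yaw 30.483744279757857 F [-0.32267452 -1.25319435 -1.12499065] 0.5354352103006145
```

View pics/ov5.png

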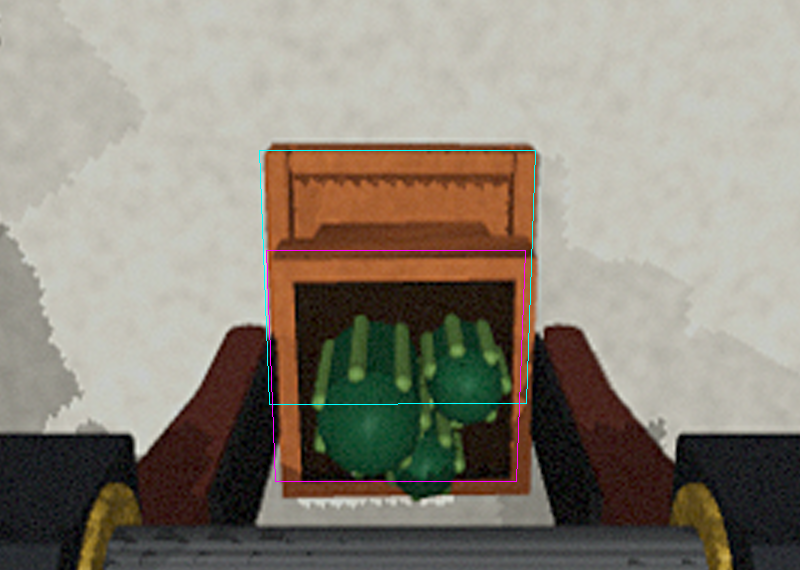

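```bash
python3 - <<'E'
from h import *
d=optics.get_image("wrist"); s=monitor.sense(); print(s["ee_pos"],s["wrist_force"])
np.savez('pics/wrist6.npz',**{k:np.array(v) for k,v in d.items()})
def cor(c,a,h,z):
    a=np.radians(a);e=np.array([np.cos(a),np.sin(a)]);f=np.array([-e[1],e[0]])
    return [((w2px(d,[*(np.array(c)+h*(i*e+j*f)),z])+.5)*3-.5-[368,330]).round(1) for i,j in((1,1),(1,-1),(-1,-1),(-1,1))]
print("saucer",cor([595.3,-272.2],30.5,33,14)); print("rim",cor(s["ee_pos"][:2],30.5,24,s["ee_pos"][2]-24.6+51))
p=d["pixels"].astype(int); g=p[...,2]-p[...,0]
for r in (165,185,200,210,235,245,260): 
    c=np.where(g[r]>60)[0]; c=c[(c>200)&(c<310)]; print(r,r*3+1-330,c.min()*3+1-368,c.max()*3+1-368)
E
```

```text
[ 595.81643633 -272.35294837   45.56096656] [-0.10030309 -0.32683621 -1.83804621]
saucer [array([535.9, 151.5]), array([526.3, 404.9]), array([269.9, 405.1]), array([259.1, 151.6])]
rim [array([530.4, 259.7]), array([521.5, 495.6]), array([275.1, 495.9]), array([265.1, 259.9])]
165 166 266 536
185 226 269 533
200 271 269 536
210 301 272 533
235 376 278 530
245 406 281 527
260 451 281 527
```

Emit:
send_rows --series '[{"linear":[-0.03,0,-0.6],"twist":[0,0,0],"hand":4.0},{"linear":[-0.03,0,-1.1],"twist":[0,0,0],"hand":4.0},{"linear":[-0.03,0,-1.4],"twist":[0,0,0],"hand":4.0},{"linear":[-0.03,0,-1.6],"twist":[0,0,0],"hand":4.0},{"linear":[-0.03,0,-1.7],"twist":[0,0,0],"hand":4.0},{"linear":[-0.03,0,-1.8],"twist":[0,0,0],"hand":4.0},{"linear":[-0.03,0,-1.8],"twist":[0,0,0],"hand":4.0},{"linear":[-0.03,0,-1.8],"twist":[0,0,0],"hand":4.0},{"linear":[-0.03,0,-1.8],"twist":[0,0,0],"hand":4.0}]'

```text
time_s: 19.95
ee_pos: [595.1, -272.2, 26.7]
orientation: [0.0, 0.496, 0.868, 0.0]
wrist_force: [-0.0, 0.3, 0.6]
width: 0.534
grip_force: 30.0
```

Emit:
send_rows --series '[{"linear":[0,0,0],"twist":[0,0,0],"hand":6.5},{"linear":[0,0,0],"twist":[0,0,0],"hand":8.78},{"linear":[0,0,0],"twist":[0,0,0],"hand":8.78},{"linear":[0,0,0],"twist":[0,0,0],"hand":8.78},{"linear":[0,0,2],"twist":[0,0,0],"hand":8.78},{"linear":[0,0,6],"twist":[0,0,0],"hand":8.78},{"linear":[0,0,10],"twist":[0,0,0],"hand":8.78},{"linear":[0.1,3,11],"twist":[0,0,0],"hand":8.78},{"linear":[0.3,8,11],"twist":[0,0,0],"hand":8.78},{"linear":[0.5,13,11],"twist":[0,0,0],"hand":8.78},{"linear":[0.7,18,11],"twist":[0,0,0],"hand":8.78},{"linear":[0.8,23,11],"twist":[0,0,0],"hand":8.78}]'

```text
time_s: 21.45
ee_pos: [603.3, -40.7, 138.2]
orientation: [0.001, 0.496, 0.868, 0.001]
wrist_force: [0.9, 0.5, -0.8]
width: 1.002
grip_force: 0.0
```

Emit:
send_rows --series '[{"linear":[0.2,5,0],"twist":[0,0,0],"hand":8.78},{"linear":[0.4,10,0],"twist":[0,0,0],"hand":8.78},{"linear":[0.6,15,0],"twist":[0,0,0],"hand":8.78},{"linear":[0.8,20,0],"twist":[0,0,0],"hand":8.78},{"linear":[1,25,0],"twist":[0,0,0],"hand":8.78},{"linear":[1.2,30,0],"twist":[0,0,0],"hand":8.78},{"linear":[1.32,34,0],"twist":[0,0,0],"hand":8.78},{"linear":[1.32,35.08,0],"twist":[0,0,0],"hand":8.78},{"linear":[1.32,35.08,0],"twist":[0,0,0],"hand":8.78},{"linear":[1.32,35.08,0],"twist":[0,0,0],"hand":8.78}]'

```text
time_s: 22.7
ee_pos: [616.9, 306.1, 137.2]
orientation: [0.001, 0.498, 0.867, -0.0]
wrist_force: [-0.2, 0.2, 0.2]
width: 0.996
grip_force: 0.0
```

```bash
python3 chk.py 7; python3 ring.py 7 616.2 308.6 25 25 51 616.2 308.6; python3 - <<'E'
from h import *
o=cv2.imread('pics/ov7.png'); t=np.load('pics/top7.npz')["pixels"][165:283,272:384]
cv2.imwrite('pics/c7.png',np.hstack([cv2.resize(o[50:450,200:600],(390,390)),cv2.resize(t,(370,390),interpolation=cv2.INTER_CUBIC)]))
E
```

```text
22.7 [616.85185999 306.10870967 137.17415519] yaw 30.330365000287696 F [-0.23354212  0.15174232  0.21141372] 0.9956262156968557
```

View pics/c7.png

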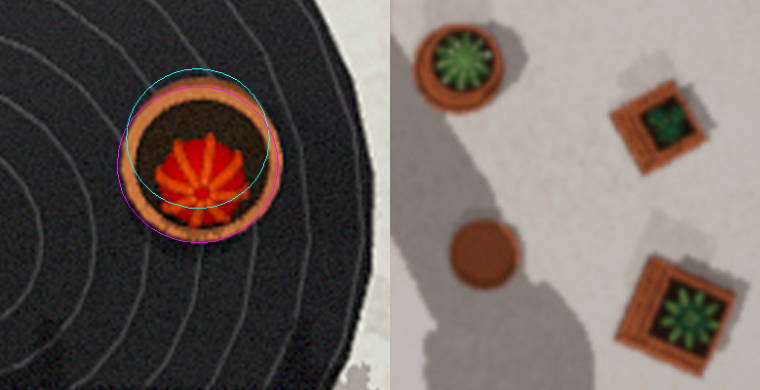

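The left crop shows the small round rim on its predicted circle (121–280 across). The right crop shows three pots seated within their saucers, with only the small round saucer (485,254) still empty.

Emit:
send_rows --series '[{"linear":[0,0,-3],"twist":[0,0,0],"hand":8.78},{"linear":[0,0,-6],"twist":[0,0,0],"hand":8.78},{"linear":[0,0,-9],"twist":[0,0,0],"hand":8.78},{"linear":[0,0,-10.7],"twist":[0,0,0],"hand":8.78},{"linear":[0,0,-11.2],"twist":[0,0,0],"hand":8.78},{"linear":[0,0,-11.2],"twist":[0,0,0],"hand":8.78},{"linear":[0,0,-11.2],"twist":[0,0,0],"hand":4.0},{"linear":[0,0,-11.2],"twist":[0,0,0],"hand":4.0},{"linear":[0,0,-11.2],"twist":[0,0,0],"hand":4.0},{"linear":[0,0,-11.2],"twist":[0,0,0],"hand":4.0},{"linear":[0,0,-11.2],"twist":[0,0,0],"hand":4.0},{"linear":[0,0,-11.2],"twist":[0,0,0],"hand":4.0}]'

```text
time_s: 24.3
ee_pos: [616.2, 308.7, 24.7]
orientation: [-0.0, 0.496, 0.868, 0.0]
wrist_force: [-1.6, 0.5, 2.0]
width: 0.549
grip_force: 30.0
```

Emit:
send_rows --series '[{"linear":[0,0,1],"twist":[0,0,0],"hand":4.0},{"linear":[0,0,4],"twist":[0,0,0],"hand":4.0},{"linear":[-0.4,-1,8],"twist":[0,0,0],"hand":4.0},{"linear":[-1.5,-4.5,9],"twist":[0,0,0],"hand":4.0},{"linear":[-3,-9,9],"twist":[0,0,0],"hand":4.0},{"linear":[-4.7,-14,9],"twist":[0,0,0],"hand":4.0},{"linear":[-6.4,-19,9],"twist":[0,0,0],"hand":4.0},{"linear":[-8,-24,9],"twist":[0,0,0],"hand":4.0},{"linear":[-9.7,-29,9],"twist":[0,0,0],"hand":4.0},{"linear":[-11.3,-34,9],"twist":[0,0,0],"hand":4.0},{"linear":[-13,-39,9],"twist":[0,0,0],"hand":4.0},{"linear":[-14,-42,9],"twist":[0,0,0],"hand":4.0}]'

```text
time_s: 25.8
ee_pos: [475.1, -114.1, 115.3]
orientation: [0.0, 0.498, 0.867, 0.0]
wrist_force: [0.6, 0.6, -1.2]
width: 0.549
grip_force: 30.0
```

Emit:
send_rows --series '[{"linear":[-0.14,-0.46,-1],"twist":[0,0,0],"hand":4.0},{"linear":[-0.14,-0.46,-4],"twist":[0,0,0],"hand":4.0},{"linear":[-0.14,-0.46,-6.5],"twist":[0,0,0],"hand":4.0},{"linear":[-0.14,-0.46,-7],"twist":[0,0,0],"hand":4.0},{"linear":[-0.14,-0.46,-7],"twist":[0,0,0],"hand":4.0},{"linear":[-0.14,-0.46,-7],"twist":[0,0,0],"hand":4.0},{"linear":[-0.14,-0.46,-7],"twist":[0,0,0],"hand":4.0}]'

```text
time_s: 26.68
ee_pos: [475.4, -115.9, 45.3]
orientation: [0.001, 0.496, 0.868, 0.0]
wrist_force: [0.4, 0.4, -0.5]
width: 0.548
grip_force: 30.0
```

```bash
python3 chk.py 8; python3 ring.py 8 474.8 -116 33 25 71 474.8 -116
```

```text
26.675 [ 475.37019339 -115.92542477   45.29780894] yaw 30.490647857101912 F [ 0.42026087  0.44908202 -0.53680444] 0.5476690639132834
```

View pics/ov8.png

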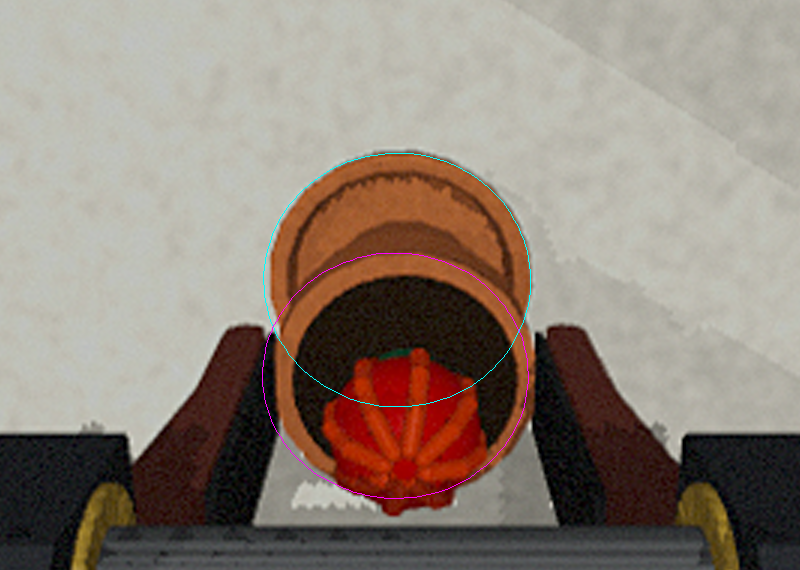

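The saucer rim (269–531) fits its circle. The pot (274–535) is about 1 mm right while the arm is still settling, so I'll lower with a small left nudge.

Emit:
send_rows --series '[{"linear":[-0.04,-0.02,-0.6],"twist":[0,0,0],"hand":4.0},{"linear":[-0.04,-0.02,-1.1],"twist":[0,0,0],"hand":4.0},{"linear":[-0.04,-0.02,-1.4],"twist":[0,0,0],"hand":4.0},{"linear":[-0.04,-0.02,-1.6],"twist":[0,0,0],"hand":4.0},{"linear":[-0.04,-0.02,-1.7],"twist":[0,0,0],"hand":4.0},{"linear":[-0.04,-0.02,-1.8],"twist":[0,0,0],"hand":4.0},{"linear":[-0.04,-0.02,-1.8],"twist":[0,0,0],"hand":4.0},{"linear":[-0.04,-0.02,-1.8],"twist":[0,0,0],"hand":4.0},{"linear":[-0.04,-0.02,-1.8],"twist":[0,0,0],"hand":4.0}]'

```text
time_s: 27.9
ee_pos: [474.4, -116.2, 26.6]
orientation: [0.0, 0.496, 0.868, 0.0]
wrist_force: [-0.1, -0.2, 0.5]
width: 0.549
grip_force: 30.0
```

Emit:
send_rows --series '[{"linear":[0,0,0],"twist":[0,0,0],"hand":6.5},{"linear":[0,0,0],"twist":[0,0,0],"hand":8.78},{"linear":[0,0,0],"twist":[0,0,0],"hand":8.78},{"linear":[0,0,0],"twist":[0,0,0],"hand":8.78},{"linear":[0,0,2],"twist":[0,0,0],"hand":8.78},{"linear":[0,0,6],"twist":[0,0,0],"hand":8.78},{"linear":[0,0,11],"twist":[0,0,0],"hand":8.78},{"linear":[0,4,14],"twist":[0,0,0],"hand":8.78},{"linear":[0,9,15],"twist":[0,0,0],"hand":8.78},{"linear":[0,14,15],"twist":[0,0,0],"hand":8.78},{"linear":[0,19,15],"twist":[0,0,0],"hand":8.78},{"linear":[0,24,15],"twist":[0,0,0],"hand":8.78}]'

```text
time_s: 29.4
ee_pos: [474.2, 125.4, 176.8]
orientation: [0.0, 0.496, 0.868, 0.0]
wrist_force: [0.7, 0.0, 1.0]
width: 1.001
grip_force: 0.0
```

Emit:
send_rows --series '[{"linear":[0,6,0],"twist":[0,0,0],"hand":8.78},{"linear":[0,10,0],"twist":[0,0,0],"hand":8.78},{"linear":[0,12,0],"twist":[0,0,0],"hand":8.78},{"linear":[0,12,0],"twist":[0,0,0],"hand":8.78}]'

```text
time_s: 29.9
ee_pos: [474.2, 244.1, 176.3]
orientation: [0.0, 0.496, 0.868, -0.0]
wrist_force: [0.1, -0.9, 0.2]
width: 1.002
grip_force: 0.0
```

```bash
python3 chk.py 9; python3 - <<'E'
from h import *
d=np.load('pics/top9.npz'); s=6; x0,y0=272,165
q=cv2.resize(d["pixels"][y0:y0+98+20,x0:x0+112],None,fx=s,fy=s,interpolation=cv2.INTER_CUBIC)
def draw(P,c): 
    P=np.array([w2px(d,p) for p in P]); cv2.polylines(q,[((P-[x0,y0]+.5)*s-.5).astype(int)],True,c,1)
t=np.linspace(0,2*np.pi,90)
for x,y,r,z in((643.9,-89.1,43,14),(643.9,-89.1,33,67),(474.8,-116,33,14),(474.8,-116,25,53)): draw([[x+r*np.cos(a),y+r*np.sin(a),z] for a in t],(255,255,0))
for x,y,a,h,z in((424.4,-289.4,67.8,42,14),(424.4,-289.4,67.8,32,67),(595.3,-272.2,30.5,33,14),(595.3,-272.2,30.5,24,53)):
    b=np.radians(a)+np.pi/4+np.arange(4)*np.pi/2; draw([[x+h*2**.5*np.cos(k),y+h*2**.5*np.sin(k),z] for k in b],(255,255,0))
cv2.imwrite('pics/fin.png',cv2.resize(q,(569,600),interpolation=cv2.INTER_AREA))
E
```

```text
29.9 [474.20344945 244.06614818 176.2670396 ] yaw 30.563804757404448 F [ 0.10875584 -0.9186977   0.19806766] 1.001925819403121
```

View pics/fin.png

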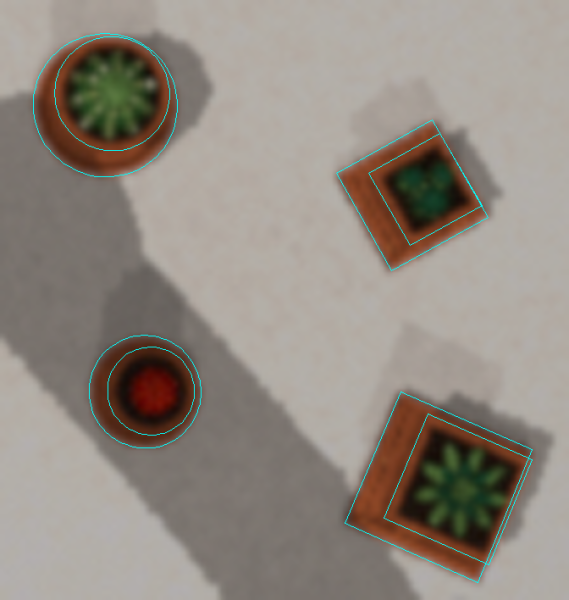

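The final overlay shows all four saucers on their original outlines and each pot's rim inside its predicted centred, aligned outline.

```bash
python3 -c "
from bench import ctrl
print(ctrl.finish_job())"
```

```text
the job is handed in; nothing more can be done
None
```

All four plants stand on their matching saucers, centred to about 1 mm by the camera checks with the square pots aligned, and the job was handed in at about 30 s of the 115 s allowed.

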